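# Hook the cup tray out from under the rack

### The job

The small tray with the ceramic cup has been pushed under the wire rack, where no hand fits. Pick up the pull hook, hook it inside the tray's near rim and drag the tray (with the hook, not the fingers) wholly clear of the rack with the cup staying upright in it, then put the hook down on the sideboard top outside the tray. Finally lift the cup out, stand it upright in the middle of the cork coaster and let go, leaving the bottle and jigger undisturbed.

Things in the scene. Friction and masses are not known exactly. Their poses are not given: they have to be found in the camera images.
- hook: Pull hook standing on its handle. Wooden handle 100 x 24 x 40 mm high (x, y, z); origin at the centre of its underside. A metal strap 14 mm wide (z 31 to 36 mm) runs from its +x end to x = 160 mm, where a 34 mm wide tongue (x 155 to 160 mm) goes down to z = 2 mm. x from handle to tongue, z up. 0.13 kg, balances about x = 35 mm. Set down upright it stands by itself.
- hook_grip (a point): Good place to grip the handle across its 24 mm width from above: 20 mm ahead of the hook's origin, 30 mm above the handle's underside, 10 mm below its top.
- hook_tip (a point): Bottom of the tongue, middle of the face that looks back to the handle: 155 mm ahead of the hook's origin, 2 mm above the level of the handle's underside.
- tray: Small brown wooden tray, open on top, outside 130 (x) x 120 (y) x 32 mm high, walls and floor 6 mm thick, about 0.35 kg, loose. Origin at the centre of its underside, z up, the -x side is the near side, towards the robot. It starts under the wire rack, near rim within about 30 mm of the rack's front edge.
- tray_near_rim (a point): Middle of the top of the tray's near wall (in the middle of the wall's thickness), 62 mm in -x from the tray's origin, 32 mm up.
- cup: White ceramic cup without handle, 60 mm across the rim, a little narrower at the foot, 85 mm high, about 0.16 kg. Origin at the centre of its underside, z up. It starts standing in the tray, 5 to 20 mm beyond the tray's middle; between it and the near wall there are about 35 mm of free floor.
- rack: Fixed steel wire riser rack: wire top 165 (x) x 406 (y) mm on four corner legs, wires 137 to 145 mm above the sideboard; only the tray is under it. Origin on the sideboard below its middle; x points away from the robot; front edge at x = -83 mm. Two nested tumblers are fixed on top near the +y end.
- coaster: Round cork coaster, 100 mm across, 6 mm thick, fixed on the sideboard. Origin at the centre of its underside. Hook and coaster are on opposite sides, which is on which side varies.
- rum: Bystander: closed amber bottle 72 mm across, 240 mm high, standing; origin at the centre of its underside.
- jigger: Bystander: steel double-cone jigger 48 mm across, 90 mm high, standing; origin at the centre of its underside.
Mind the look-alikes: they are no part of the job. Several things look just like the hook: the one meant starts farthest to the robot's left.

How it is judged (in metres and radians):
On the way, in this order (a step that is already met when the one before it is completed fails the run):
1. the held hook's tongue is inside the tray, below the rim (contact force between the fingers and hook above 1 N and x of hook_tip in the frame of tray between -0.063 and 0.03 m and y of hook_tip in the frame of tray between -0.057 and 0.057 m and z of hook_tip in the frame of tray below 0.027 m and x of tray in the frame of rack above -0.11 m), for 0.1 s.
2. the tray has been dragged clear of the rack's front edge with the hook still in it and the cup upright in it (x of tray in the frame of rack below -0.135 m and x of hook_tip in the frame of tray between -0.063 and 0.03 m and y of hook_tip in the frame of tray between -0.057 and 0.057 m and z of hook_tip in the frame of tray below 0.027 m and x of cup in the frame of tray between -0.065 and 0.065 m and y of cup in the frame of tray between -0.06 and 0.06 m and z of cup in the frame of tray below 0.02 m and angle between cup's own z axis and vertical below 0.2 rad), for 0.1 s.
3. the hook is put down on the sideboard top, outside the tray (contact force between the fingers and hook below 0.1 N and height (world z) of hook below 0.02 m and height (world z) of hook_tip below 0.03 m and contact force between hook and tray below 0.1 N and not (x of hook_tip in the frame of tray between -0.065 and 0.065 m and y of hook_tip in the frame of tray between -0.06 and 0.06 m) and linear speed of hook below 0.03 m/s and x of tray in the frame of rack below -0.135 m), for 0.2 s.
4. the cup stands on the coaster (horizontal distance between cup and coaster below 0.02 m and height (world z) of cup below 0.012 m and angle between cup's own z axis and vertical below 0.1 rad), for 0.2 s.
At the end, for the whole second after the job is handed in: Cup released, at rest on the coaster, upright within 0.1 rad, middles within 20 mm; tray flat on the sideboard, clear of the rack front edge (10 mm overlap tolerated); hook released on the sideboard top, at rest, its tongue outside the tray and not touching it (all of step 3 and all of step 4 and height (world z) of cup above 0.003 m and linear speed of cup below 0.02 m/s and contact force between the fingers and cup below 0.1 N and angle between tray's own z axis and vertical below 0.1 rad and height (world z) of tray below 0.01 m).
It fails at once if the robot itself touches the tray (over 1 N) while it is still under the rack (contact force between any of the fingers, the arm and tray above 1 N and x of tray in the frame of rack above -0.135 m).
It fails at once if the cup tips more than 0.5 rad (angle between cup's own z axis and vertical above 0.5 rad).
It fails at once if the bottle is shifted more than 40 mm or knocked over (distance of rum from where it was at the start of the episode above 0.04 m or angle between rum's own z axis and vertical above 0.5 rad).
It fails at once if the jigger is shifted more than 40 mm or knocked over (distance of jigger from where it was at the start of the episode above 0.04 m or angle between jigger's own z axis and vertical above 0.5 rad).
It also fails if it takes over 72 s, if anything falls off the work surface, if the arm or the gripper's body presses on something with over 40 N, if the wrist force passes 120 N, or if a joint passes its speed limit or range.

### The arm

A 6-joint arm with a two-finger parallel gripper is mounted at the origin on the work surface. World frame = base frame: x ahead of the robot, y to its left, z up, the work surface at z = 0. Lengths are in mm, angles in degrees, forces in N, time in s.
With the tool pointing down it reaches from about 300 to 850 mm from the base axis. Payload 4.2 kg.
Tool frame: the origin (TCP) lies at the very end of the fingers, on their centre line; the grasp point (between the pads) lies 19 mm behind it; z points along the fingers, y is the direction in which the jaws open and shut (so a half turn about z gives the same grasp; the last joint's range is limited). The gripper opens to 91 mm and grips with 3 to 60 N. Pads are 32 mm wide; open, the fingers measure 118 mm over their backs; the gripper's body (76 mm by 178 mm) begins 60 mm behind the grasp point.
Start: joints at [-70.76, 18.312, 89.639, -0, 72.044, -1.146], TCP at [200.3, -539.002, 213.976] pointing down, gripper open.
Joint ranges: [-177.97, 177.97], [-48.28, 115.42], [12.27, 149.76], [-77.06, 257.06], [2.81, 150.46], [-146.56, 146.56]. Speed limits (degrees/s): [147.25, 147.25, 180, 180, 180, 180].

### API

Orientations are given as [roll, pitch, yaw] about the fixed x, y, z axes, in that order (R = Rz(yaw) Ry(pitch) Rx(roll)).
In Python, from workcell import monitor, eyes, job gives the robot as it stands.
- The arm moves only by the tool move_arm, never from a script. Its argument "increments" is a list that holds one entry, the list of rows, each a list of 7 numbers: the opening, from 0 (shut) to 1 (fully open), then the shift along the tool's x, y, z in cm, then the turn, a rotation vector about the tool's x, y, z in rad. In form: [[[jaw, x, y, z, ax, ay, az], ...]]. A call has 1 to 12 rows; each row shifts and turns the pose as measured when the row begins, along the tool's axes as they then stand; what a row does not reach is not made up. A row lasts 1/8 s, in which the tool goes at most 62.5 mm and 10.7 degrees, less where a joint would pass 70% of its speed; a pose out of reach is approached as far as the arm can. A call is refused whole if a number of a shift passes 6.25 or a number of a turn 0.188, either way. A call with a gripper value outside its range is refused whole. The fingers move at their own pace and stop on an object; "force" is the grip in N (left out, the last holds). Time passes only in rows, so rows that do not move let the fingers close. It gives the time, the measured TCP pose, the force and the opening at its end, in the units of the state.
- monitor.state(): the state, without advancing time (a new reading comes with each control period).
- eyes.grab_frame(name): name is "side" or "top"; returns a dict with "color" (384x512x3 uint8, red, green, blue), "z_map" (384x512 float32, mm along the optical axis (not along the pixel's ray), 0 where there is no reading), "camera_matrix" (3x3 intrinsics, pixels), "rvec" (rotation vector, rad) and "tvec" (3), from world to camera coordinates, as OpenCV has them. Camera axes: x right, y down, z forward; pixel columns grow to the right and rows downward; lengths in mm; the calibration is good to about 2 mm. A picture is of the moment at which its call begins.
- job.job_done(): hands the job in, once; it reports no verdict.
The state is a dict: "time_s": time; "qpos": joint angles; "qvel": joint speeds; "effort": joint torques, N m; "ee_pos": TCP position; "ee_rot": TCP orientation; "force": force on the tool from outside, world axes, zero at the start; "torque": the same for the moment, N m; "gripper_width": finger opening in mm.
Only numpy, scipy, OpenCV 4.12 (cv2) and the standard library are available. Lean on these libraries where they do the work, as an engineer would, in place of code of your own. Each camera call takes 0.05 s, during which the arm holds its last target. There are 200 camera calls.

## Working session

There is one attempt and no reset: what is moved stays moved. The work goes in short steps, Python scripts to look and compute and a tool call to move; the robot and the scene stay as the last step left them, time stands still between calls to the robot, and variables do not carry over. Pictures are saved under pics/ and viewed, about 8 in all and at most 12, crops included, and the job is handed in when it is done.

Besides the shell and the picture viewer there is one more tool, called after "Request:" by a JSON object that holds its "name" and its "arguments", one argument or row to a line. move_arm: Moves the arm, as the interface text tells. Its arguments: {"type":"object","properties":{"increments":{"type":"array"},"force":{"type":"number"}},"required":["increments"]}

```bash
mkdir -p pics; cat > h.py <<'E'
import numpy as np, cv2
from workcell import monitor, eyes, job
def grab(n):
    f=eyes.grab_frame(n); f['R']=cv2.Rodrigues(np.array(f['rvec'],float))[0]; f['t']=np.array(f['tvec'],float).ravel(); f['K']=np.array(f['camera_matrix'],float); return f
def cloud(f):
    z=f['z_map'].astype(float); v,u=np.indices(z.shape)
    c=np.stack([(u-f['K'][0,2])*z/f['K'][0,0],(v-f['K'][1,2])*z/f['K'][1,1],z],-1)
    w=(c-f['t'])@f['R']; w[z==0]=np.nan; return w
def onplane(f,u,v,h):
    d=f['R'].T@np.linalg.inv(f['K'])@np.array([u,v,1.]); o=-f['R'].T@f['t']; return o+d*(h-o[2])/d[2]
def save(f,name,box=None,s=1):
    im=f['color'][:,:,::-1]
    if box: im=im[box[1]:box[3],box[0]:box[2]]
    cv2.imwrite('pics/'+name,cv2.resize(im,None,fx=s,fy=s,interpolation=cv2.INTER_CUBIC))
E
python3 - <<'E'
from h import *
print(monitor.state())
for n in('top','side'):
    f=grab(n); save(f,n+'0.png',s=1.5); print(n,-f['R'].T@f['t'],f['K'][0,0]); np.savez(n+'0.npz',w=cloud(f),c=f['color'])
E
```

```text
{'time_s': 0.0, 'qpos': array([-7.07595250e+01,  1.83528755e+01,  8.97074125e+01, -4.13119445e-04,
        7.20424132e+01, -1.14644557e+00]), 'qvel': array([ 0.03177212, -0.0865583 , -0.09504778, -0.08801529,  0.01144158,
        0.00805915]), 'effort': array([-2.36419393e-03, -4.12473750e+01, -2.31973851e+01,  7.23420689e-02,
        4.55966697e-02, -1.54992058e-04]), 'ee_pos': array([ 200.13298694, -538.50828573,  213.10107795]), 'ee_rot': array([-1.79897312e+02, -1.66214866e-03,  2.03870468e+01]), 'force': array([-0.01615632, -0.83074963, -0.07416789]), 'torque': array([ 0.01261273, -0.03426736,  0.04695092]), 'gripper_width': 90.95006882620983}
top [ 401.06704633 -109.81190236 1496.91279782] 479.1820018265719
side [-288.73114275 1042.18739912 1012.44619823] 436.0737004856863
```

View pics/top0.png

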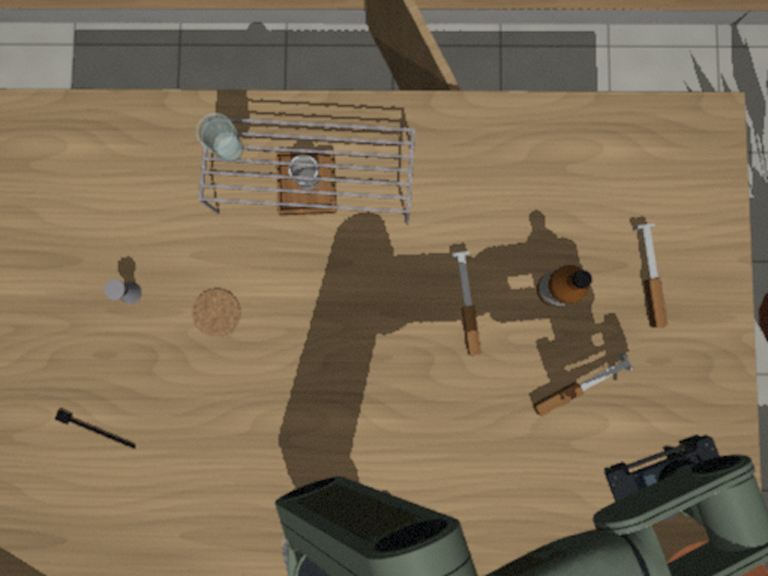

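View pics/side0.png

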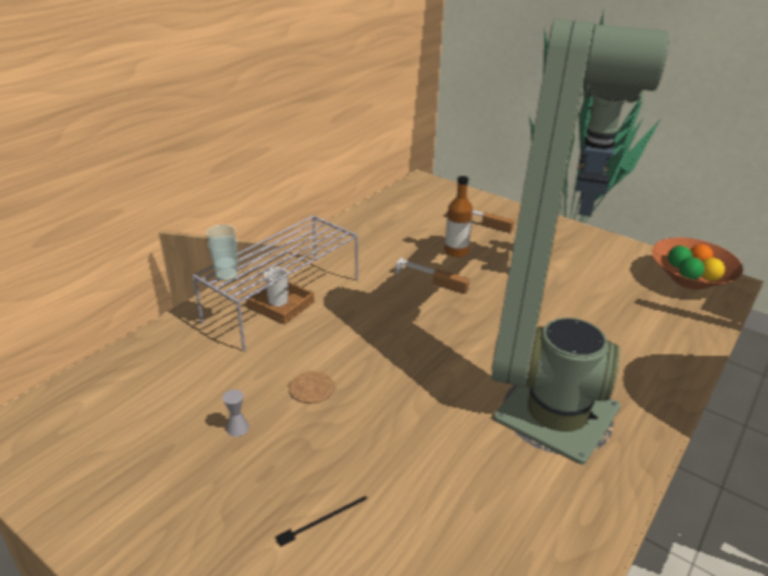

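The top picture (1.5x scale) shows three hook look-alikes, at (467,300), (585,385) and (650,275). The black stick at (95,428) is not a hook. The one farthest left is (467,300). The tray is at (307,183), the coaster at (217,311), the jigger at (123,292) and the bottle at (567,285).

```bash
python3 - <<'E'
from h import *
f=grab('top'); w=cloud(f); c=f['color'].astype(int); save(f,'hook1.png',(270,130,440,290),4)
print('table z',np.nanmedian(w[240:260,100:160,2]))
def reg(n,m,full=True):
    p=w[m]; 
    (cx,cy),(a,b),an=cv2.minAreaRect(p[:,:2].astype(np.float32)); print(n,m.sum(),'mean',p.mean(0).round(1),'rect',round(cx,1),round(cy,1),round(a,1),round(b,1),round(an,1),'z',np.percentile(p[:,2],[5,50,95]).round(1))
    return p
def box(x0,y0,x1,y1,z0,z1):
    m=np.zeros(w.shape[:2],bool); m[y0:y1,x0:x1]=1; return m&(w[...,2]>z0)&(w[...,2]<z1)
p=reg('handle',box(300,198,325,240,36,46))
d=np.linalg.svd(p[:,:2]-p[:,:2].mean(0),full_matrices=False)[2][0]; print('handle dir',d,np.degrees(np.arctan2(d[1],d[0])))
reg('strap',box(298,160,325,205,25,42)); reg('tongue',box(298,164,318,176,20,42))
reg('coaster',box(120,185,170,230,4,9))
reg('traytop',box(180,95,230,150,26,38)); p=reg('trayfloor',box(180,95,230,150,2,12))
reg('cup',box(190,95,222,135,75,100))
reg('nearwall',box(180,136,230,150,26,38))
reg('rack',box(130,75,280,150,132,150))
reg('rum',box(350,170,400,210,100,260)); reg('jig',box(65,180,100,210,70,100))
E
```

```text
table z -0.6169042124217571
handle 225 mean [ 437.7 -265.    39.8] rect 443.9 -263.6 117.2 24.8 7.5 z [36.3 39.5 44. ]
handle dir [-0.98942279 -0.1450605 ] -171.65921732081696
strap 181 mean [ 540.4 -250.2   35.3] rect 537.4 -248.4 111.8 32.0 5.8 z [30.  35.6 39.8]
tongue 45 mean [ 583.6 -243.7   35.8] rect 581.8 -244.2 21.6 32.1 7.6 z [31.8 35.5 40.7]
coaster 556 mean [468.8 261.4   6. ] rect 471.0 260.5 137.5 152.1 0.6 z [4.2 5.8 8.5]
traytop 266 mean [733.1  80.6  31.3] rect 739.9 78.7 130.5 120.8 3.4 z [27.  31.1 36.3]
trayfloor 828 mean [736.5  76.7   5.7] rect 743.0 79.9 176.8 157.0 0.9 z [ 2.3  5.3 10.5]
cup 108 mean [753.9  76.4  87.4] rect 749.9 75.4 57.8 57.5 90.0 z [76.6 88.5 94.7]
nearwall 89 mean [679.   77.1  31.7] rect 682.3 76.4 17.0 118.4 2.2 z [27.7 31.5 35.7]
rack 1878 mean [742.2  47.6 144.1] rect 747.3 62.5 406.9 167.6 86.8 z [139.4 144.3 148.4]
rum 614 mean [ 516.9 -427.4  174.6] rect 519.2 -433.8 70.6 63.8 21.0 z [115.9 164.7 241. ]
jig 152 mean [506.2 444.3  88.7] rect 506.1 445.0 39.7 36.3 87.4 z [83.2 89.2 94. ]
```

View pics/hook1.png

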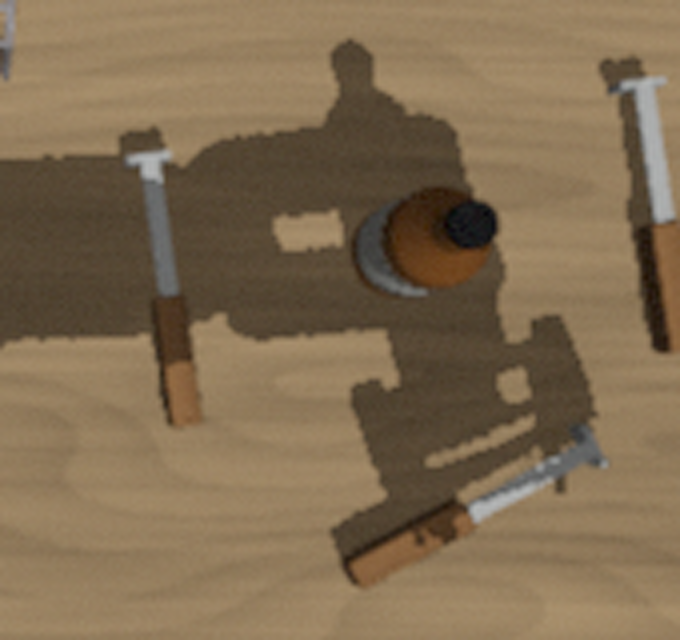

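Crop: the leftmost hook runs from its tongue at (148,160) to its handle end at (185,420). The measured sizes and the 40 mm height agree with the description. Setting out above its grip point.

```bash
cat >> h.py <<'E'
from scipy.spatial.transform import Rotation as Ro
def delta(x,y,z,yaw):
    s=monitor.state(); R=Ro.from_euler('xyz',s['ee_rot'],degrees=True); T=Ro.from_euler('xyz',[180,0,yaw],degrees=True)
    d=R.inv().apply(np.array([x,y,z])-s['ee_pos'])/10; r=(R.inv()*T).as_rotvec()
    print('t',round(s['time_s'],2),'pos',s['ee_pos'].round(1),s['ee_rot'].round(2),'F',s['force'].round(1),'w',round(s['gripper_width'],1),'| cm',d.round(2),'rad',r.round(3))
E
python3 - <<'E'
from h import *
delta(457,-262,90,8.3)
E
```

```text
t 0.15 pos [ 200.2 -538.6  213.3] [-179.92   -0.     20.39] F [ 0.4  0.6 -0.4] w 91.1 | cm [ 33.71 -16.97  12.35] rad [-0.001  0.     0.211]
```

Request:
{"name": "move_arm", "arguments": {
  "increments": [
    [[1, 4.2, -2.1, 0.8, 0, 0, 0], [1, 4.2, -2.1, 0.8, 0, 0, 0], [1, 4.2, -2.1, 0.8, 0, 0, 0], [1, 4.2, -2.1, 0.8, 0, 0, 0], [1, 4.2, -2.1, 0.8, 0, 0, 0], [1, 4.2, -2.1, 0.8, 0, 0, 0], [1, 4.2, -2.1, 0.8, 0, 0, 0], [1, 4.2, -2.1, 0.8, 0, 0, 0], [1, 0, 0, 0, 0, 0, 0.1], [1, 0, 0, 0, 0, 0, 0.1], [1, 0, 0, 0, 0, 0, 0]]
  ]
}}

```text
time_s: 1.52
ee_pos: [464.0, -254.9, 144.1]
ee_rot: [-179.8, 0.2, 8.6]
force: [0.9, -0.6, -1.1]
gripper_width: 91.0
```

```bash
python3 - <<'E'
from h import *
delta(457,-262,70,8.3)
E
```

```text
t 1.52 pos [ 464.  -254.9  144.1] [-179.79    0.19    8.59] F [ 0.9 -0.6 -1.1] w 91.0 | cm [-0.77  0.62  7.41] rad [-0.004  0.003  0.005]
```

Request:
{"name": "move_arm", "arguments": {
  "increments": [
    [[1, -0.4, 0.3, 3.5, 0, 0, 0], [1, -0.4, 0.3, 3.5, 0, 0, 0], [1, 0, 0, 3.0, 0, 0, 0], [1, 0, 0, 2.0, 0, 0, 0], [1, 0, 0, 1.0, 0, 0, 0], [1, 0, 0, 0, 0, 0, 0]]
  ]
}}

```text
time_s: 2.28
ee_pos: [456.9, -263.7, 11.4]
ee_rot: [-179.9, 0.0, 9.0]
force: [0.5, -1.1, 0.3]
gripper_width: 91.3
```

```bash
python3 - <<'E'
from h import *
delta(457,-262,12,8.3)
f=grab('side'); w=cloud(f); save(f,'grip.png',(240,150,370,240),5)
E
```

```text
t 2.27 pos [ 456.9 -263.7   11.4] [-1.7991e+02  5.0000e-02  9.0400e+00] F [ 0.5 -1.1  0.3] w 91.3 | cm [ 0.04 -0.17 -0.06] rad [-0.001  0.001  0.013]
```

View pics/grip.png

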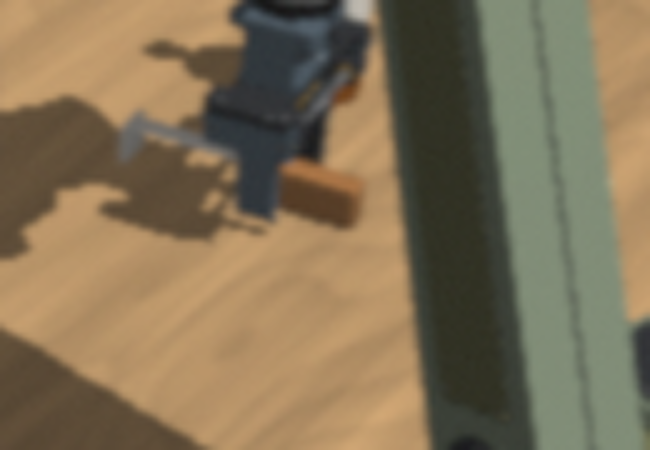

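The open fingers straddle the handle at crop (255,190), with the strap and tongue ahead at (130,135). Closing and lifting.

Request:
{"name": "move_arm", "arguments": {
  "increments": [
    [[0.15, 0, 0, 0, 0, 0, 0], [0.0, 0, 0, 0, 0, 0, 0], [0.0, 0, 0, 0, 0, 0, 0], [0.0, 0, 0, 0, 0, 0, 0], [0.0, 0, 0, 0, 0, 0, 0], [0.0, 0, 0, 0, 0, 0, 0], [0.0, 0, 0, -2, 0, 0, 0], [0.0, 0, 0, -3, 0, 0, 0], [0.0, 0, 0, 0, 0, 0, 0]]
  ],
  "force": 40
}}

```text
time_s: 3.45
ee_pos: [457.8, -264.2, 64.4]
ee_rot: [180.0, -0.1, 9.1]
force: [-0.3, -0.1, -1.4]
gripper_width: 23.6
```

```bash
python3 - <<'E'
from h import *
delta(457,-262,60,0)
f=grab('top'); w=cloud(f)
m=np.zeros(w.shape[:2],bool); m[150:185,290:325]=1; m&=(w[...,2]>50)
p=w[m]; print(m.sum(),p.mean(0),p.max(0),p.min(0)); q=p[p[:,0]>p[:,0].max()-12]; print(q.mean(0),q.min(0),q.max(0))
# tray: near wall line fit, cup
m=np.zeros(w.shape[:2],bool); m[136:150,180:230]=1; m&=(w[...,2]>24)&(w[...,2]<40); p=w[m]
print('nearwall',np.polyfit(p[:,1],p[:,0],1),p.mean(0),p[:,1].min(),p[:,1].max())
E
```

```text
t 3.45 pos [ 457.8 -264.2   64.4] [ 1.7996e+02 -1.0000e-01  9.0800e+00] F [-0.3 -0.1 -1.4] w 23.6 | cm [-0.04 -0.23  0.44] rad [ 0.    -0.002  0.158]
141 [ 553.69035124 -244.66456055  164.18628081] [ 592.93763069 -227.48318189  434.91888962] [ 505.48299761 -260.21545508   50.54887901]
[ 588.15896269 -243.90237129   68.00714959] [ 582.922412   -260.21545508   50.54887901] [ 592.93763069 -227.48318189   74.76416031]
nearwall [-3.34353024e-02  6.81576871e+02] [678.98397494  77.54963903  30.7910744 ] 17.180749532048434 136.08659308000946
```

```bash
python3 - <<'E'
from h import *
f=grab('top'); w=cloud(f)
m=np.zeros(w.shape[:2],bool); m[150:185,290:325]=1; m&=(w[...,2]>40)&(w[...,2]<110)
p=w[m]; 
for a in range(500,600,10):
    q=p[(p[:,0]>=a)&(p[:,0]<a+10)]
    if len(q): print(a,len(q),np.median(q,0).round(1),np.percentile(q[:,2],[10,90]).round(1))
save(grab('side'),'grip2.png',(240,130,370,220),5)
E
```

```text
540 16 [ 544.8 -252.    68.1] [61.4 72.4]
550 18 [ 554.8 -248.8   67.7] [63.6 69.7]
560 16 [ 565.2 -247.5   68.5] [62.8 70.9]
570 15 [ 574.2 -245.7   67.5] [64.8 71.5]
580 32 [ 585.9 -241.3   67.7] [53.4 70.8]
590 6 [ 592.  -250.4   66.8] [59.5 72.2]
```

View pics/grip2.png

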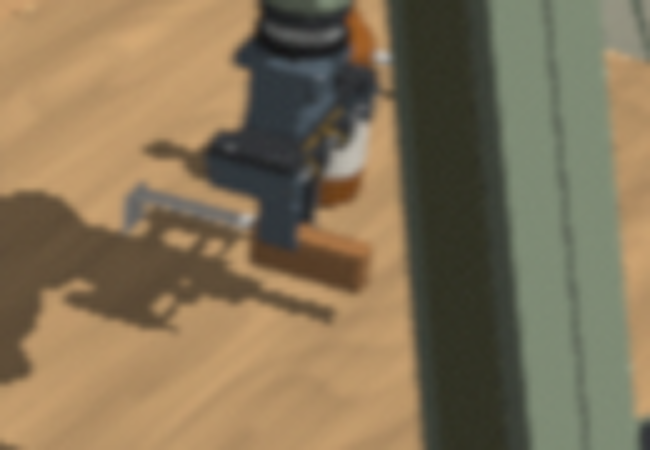

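The strap is level but reads 68 mm where 89 mm was expected, so the fingers hold only the top ~8 mm of the handle; it slid as I lifted. I'll set it down and regrip deeper.

Request:
{"name": "move_arm", "arguments": {
  "increments": [
    [[0.0, 0, 0, 1.5, 0, 0, 0], [0.0, 0, 0, 1.0, 0, 0, 0], [0.0, 0, 0, 0.4, 0, 0, 0], [0.0, 0, 0, 0.2, 0, 0, 0], [0.5, 0, 0, 0, 0, 0, 0], [0.5, 0, 0, 0, 0, 0, 0], [0.5, 0, 0, 0, 0, 0, 0], [0.5, 0, 0, 1.2, 0, 0, 0], [0.5, 0, 0, 0.8, 0, 0, 0], [0.5, 0, 0, 0, 0, 0, 0]]
  ]
}}

```text
time_s: 4.85
ee_pos: [453.4, -260.7, 6.8]
ee_rot: [-179.4, 0.5, 9.1]
force: [-1.1, 0.1, 0.0]
gripper_width: 45.6
```

```bash
python3 - <<'E'
from h import *
delta(457,-262,11,9)
E
```

```text
t 4.85 pos [ 453.4 -260.7    6.8] [-179.44    0.51    9.1 ] F [-1.1  0.1  0. ] w 45.6 | cm [ 0.34  0.18 -0.42] rad [-0.01   0.009  0.002]
```

Request:
{"name": "move_arm", "arguments": {
  "increments": [
    [[0.5, 0.3, 0.0, -0.3, -0.01, 0.009, 0], [0.0, 0, 0, 0, 0, 0, 0], [0.0, 0, 0, 0, 0, 0, 0], [0.0, 0, 0, 0, 0, 0, 0], [0.0, 0, 0, 0, 0, 0, 0], [0.0, 0, 0, 0, 0, 0, 0], [0.0, 0, 0, 0, 0, 0, 0], [0.0, 0, 0, 0, 0, 0, 0]]
  ],
  "force": 60
}}

```text
time_s: 5.85
ee_pos: [456.8, -260.3, 10.3]
ee_rot: [179.9, -0.1, 9.1]
force: [0.3, -0.5, -1.2]
gripper_width: 23.6
```

Request:
{"name": "move_arm", "arguments": {
  "increments": [
    [[0.0, 0, 0, -1, 0, 0, 0], [0.0, 0, 0, -1.5, 0, 0, 0], [0.0, 0, 0, -1.5, 0, 0, 0], [0.0, 0, 0, -1, 0, 0, 0], [0.0, 0, 0, 0, 0, 0, 0]]
  ]
}}

```text
time_s: 6.48
ee_pos: [457.2, -260.6, 64.9]
ee_rot: [179.8, -0.2, 9.1]
force: [-0.2, -0.3, -2.1]
gripper_width: 23.8
```

```bash
cat > strap.py <<'E'
from h import *
import sys
x0,x1,y0,y1,zlo,zhi=map(float,sys.argv[1:7])
delta(457,-262,60,0)
f=grab('top'); w=cloud(f)
m=(w[...,0]>x0)&(w[...,0]<x1)&(w[...,1]>y0)&(w[...,1]<y1)&(w[...,2]>zlo)&(w[...,2]<zhi)
p=w[m]
for a in range(int(x0),int(x1),10):
    q=p[(p[:,0]>=a)&(p[:,0]<a+10)]
    if len(q): print(a,len(q),np.median(q,0).round(1),q.max(0)[:2].round(1),q.min(0)[1].round(1))
E
python3 strap.py 530 620 -290 -200 40 110
```

```text
t 6.47 pos [ 457.2 -260.6   64.9] [ 1.7985e+02 -1.7000e-01  9.1000e+00] F [-0.2 -0.3 -2.1] w 23.8 | cm [-0.04  0.14  0.49] rad [ 0.002 -0.003  0.159]
530 17 [ 536.3 -249.6   89.5] [ 539.2 -243.1] -256.0
540 15 [ 545.  -249.2   90.6] [ 548.5 -241.3] -255.6
550 19 [ 554.5 -246.6   91.3] [ 559.7 -240.3] -252.5
560 16 [ 565.7 -243.8   90.6] [ 569.2 -237.9] -252.2
570 15 [ 574.5 -243.5   89.9] [ 577.9 -237.6] -249.7
580 39 [ 585.7 -240.8   89. ] [ 589.4 -224.8] -258.4
590 1 [ 590.8 -250.5   80.8] [ 590.8 -250.5] -250.5
```

The hook is now held well: strap level at 90 mm with TCP at 65, and the tip is about 130 mm ahead of the TCP. Turn, go sideways to the tray's line.

Request:
{"name": "move_arm", "arguments": {
  "increments": [
    [[0.0, 0, 0, 0, 0, 0, 0.11], [0.0, 0.2, -4, 0, 0, 0, 0], [0.0, 0.2, -4, 0, 0, 0, 0], [0.0, 0.2, -4, 0, 0, 0, 0], [0.0, 0.2, -4, 0, 0, 0, 0], [0.0, 0.2, -4, 0, 0, 0, 0], [0.0, 0.2, -4, 0, 0, 0, 0], [0.0, 0.2, -4, 0, 0, 0, 0], [0.0, 0.2, -3, 0, 0, 0, 0], [0.0, 0, 0, 0, 0, 0, 0]]
  ]
}}

```text
time_s: 7.78
ee_pos: [456.5, 59.1, 59.8]
ee_rot: [180.0, 0.3, 2.4]
force: [0.3, -0.1, -1.6]
gripper_width: 23.4
```

```bash
python3 - <<'E'
from h import *
delta(571,73.5,62,2.7)
E
python3 strap.py 530 620 10 130 40 110
```

```text
t 7.78 pos [456.5  59.1  59.8] [179.98   0.3    2.45] F [ 0.3 -0.1 -1.6] w 23.4 | cm [11.5  -0.94 -0.28] rad [ 0.     0.005 -0.004]
t 7.78 pos [456.5  59.1  59.8] [179.98   0.3    2.45] F [ 0.3 -0.1 -1.6] w 23.4 | cm [-1.32 32.09  0.  ] rad [0.    0.005 0.043]
530 18 [536.9  61.1  84.6] [539.9  67.1] 54.7
540 15 [545.6  61.4  87.1] [549.1  67.4] 54.7
550 15 [554.7  61.   86. ] [558.4  67.5] 54.9
560 20 [565.3  61.5  84.7] [569.8  67.6] 55.2
570 15 [575.7  61.6  85.1] [579.3  68.6] 55.5
580 35 [585.3  59.4  83.7] [589.4  77.2] 45.0
590 1 [590.   46.4  90.9] [590.   46.4] 46.4
```

Request:
{"name": "move_arm", "arguments": {
  "increments": [
    [[0.0, 0, -1.2, -0.3, 0, 0, 0], [0.0, 2.4, 0, 0, 0, 0, 0], [0.0, 2.4, 0, 0, 0, 0, 0], [0.0, 2.4, 0, 0, 0, 0, 0], [0.0, 2.4, 0, 0, 0, 0, 0], [0.0, 1.7, 0, 0, 0, 0, 0], [0.0, 0, 0, 0, 0, 0, 0]]
  ]
}}

```text
time_s: 8.7
ee_pos: [570.9, 71.4, 61.8]
ee_rot: [179.9, 0.5, 1.9]
force: [-0.4, 0.7, -1.6]
gripper_width: 23.7
```

```bash
python3 - <<'E'
from h import *
delta(571.5,76,62,2.7)
f=grab('top'); save(f,'in1.png',(160,70,260,190),5)
w=cloud(f)
def st(n,x0,x1,y0,y1,a,b):
    m=(w[...,0]>x0)&(w[...,0]<x1)&(w[...,1]>y0)&(w[...,1]<y1)&(w[...,2]>a)&(w[...,2]<b); p=w[m]
    if len(p): print(n,len(p),p.mean(0).round(1),p.min(0).round(1),p.max(0).round(1))
st('tongue',690,725,30,130,60,110); st('wall',660,700,15,140,26,38); st('cup',700,800,30,130,76,100)
E
```

```text
t 8.7 pos [570.9  71.4  61.8] [179.94   0.49   1.85] F [-0.4  0.7 -1.6] w 23.7 | cm [ 0.08 -0.46 -0.03] rad [ 0.001  0.009 -0.015]
tongue 61 [705.2  74.   82.4] [690.8  56.7  60.3] [724.8  90.2  95.7]
wall 38 [685.5  50.4  31.4] [676.6  17.   26.4] [699.7 136.3  37.7]
cup 115 [748.3  76.2  87.6] [701.   46.4  76.4] [778.5 104.4  98.2]
```

View pics/in1.png

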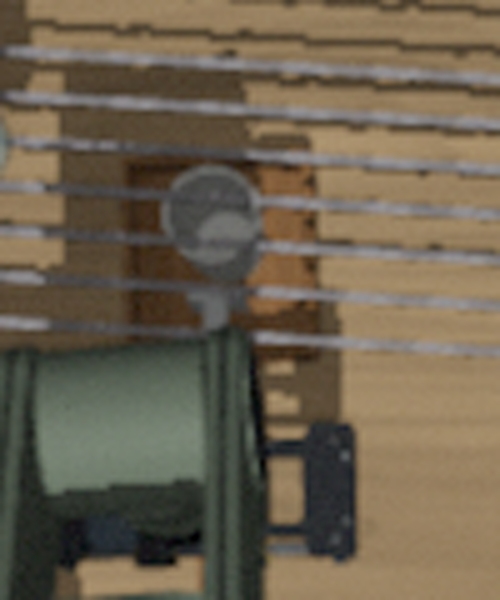

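The tongue at crop (215,295) is over the free floor, between the near wall (~(230,350)) and the cup (~(215,260)). Lowering.

Request:
{"name": "move_arm", "arguments": {
  "increments": [
    [[0.0, 0, -0.3, 0.5, 0, 0.008, 0], [0.0, 0, 0, 1.2, 0, 0, 0], [0.0, 0, 0, 1.2, 0, 0, 0], [0.0, 0, 0, 0.9, 0, 0, 0], [0.0, 0, 0, 0, 0, 0, 0], [0.0, 0, 0, 0, 0, 0, 0]]
  ]
}}

```text
time_s: 9.5
ee_pos: [566.0, 74.1, 20.1]
ee_rot: [179.9, 0.3, 1.8]
force: [0.6, -0.5, -0.7]
gripper_width: 23.6
```

```bash
python3 - <<'E'
from h import *
delta(571.5,74,22,2)
f=grab('side'); save(f,'in2.png',(120,130,250,230),5)
w=cloud(grab('top'))
def st(n,x0,x1,y0,y1,a,b):
    m=(w[...,0]>x0)&(w[...,0]<x1)&(w[...,1]>y0)&(w[...,1]<y1)&(w[...,2]>a)&(w[...,2]<b); p=w[m]
    if len(p): print(n,len(p),np.median(p,0).round(1),p.min(0).round(1),p.max(0).round(1))
st('tongue',685,720,30,130,38,65); st('wall',660,700,15,140,26,38); st('cup',700,800,30,130,76,100)
E
```

```text
t 9.5 pos [566.   74.1  20.1] [179.92   0.34   1.83] F [ 0.6 -0.5 -0.7] w 23.6 | cm [ 0.55  0.02 -0.19] rad [ 0.001  0.006 -0.003]
tongue 30 [695.5  74.7  45.4] [688.   59.5  38.5] [700.   90.7  51.2]
wall 85 [679.2  85.9  30.7] [672.3  17.   26.1] [698.9 136.7  38. ]
cup 100 [756.8  77.8  88.4] [722.6  46.5  76.2] [780.1 104.   97.7]
```

View pics/in2.png

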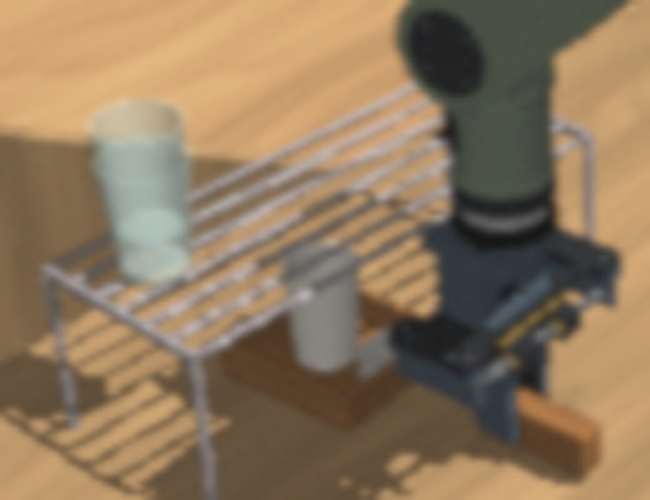

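The tongue is in the tray between wall and cup, at crop (372,355), tip about 11 mm up. Drag slowly, in stages.

Request:
{"name": "move_arm", "arguments": {
  "increments": [
    [[0.0, -0.4, 0, -0.1, 0, 0, 0], [0.0, -0.8, 0, 0, 0, 0, 0], [0.0, -1, 0, 0, 0, 0, 0], [0.0, -1, 0, 0, 0, 0, 0], [0.0, -1, 0, 0, 0, 0, 0], [0.0, -1, 0, 0, 0, 0, 0], [0.0, -0.6, 0, 0, 0, 0, 0], [0.0, 0, 0, 0, 0, 0, 0]]
  ]
}}

```text
time_s: 10.6
ee_pos: [505.3, 72.2, 22.9]
ee_rot: [179.9, 0.1, 1.8]
force: [0.1, 0.1, -1.5]
gripper_width: 24.2
```

```bash
cat > tr.py <<'E'
from h import *
delta(400,74,22,2)
w=cloud(grab('top'))
def st(n,x0,x1,y0,y1,a,b):
    m=(w[...,0]>x0)&(w[...,0]<x1)&(w[...,1]>y0)&(w[...,1]<y1)&(w[...,2]>a)&(w[...,2]<b); p=w[m]
    if len(p): print(n,len(p),np.median(p,0).round(1),np.percentile(p,5,0).round(1),np.percentile(p,95,0).round(1)); return p
st('cup',530,800,20,150,80,95)
p=st('tray',480,830,15,150,24,36); print(cv2.minAreaRect(p[:,:2].astype(np.float32)))
E
python3 tr.py
```

```text
t 10.6 pos [505.3  72.2  22.9] [1.7994e+02 6.0000e-02 1.8300e+00] F [ 0.1  0.1 -1.5] w 24.2 | cm [-10.52  -0.52   0.1 ] rad [ 0.001  0.001 -0.003]
cup 77 [714.1  74.3  89.5] [678.9  46.2  82. ] [729.2  99.6  94. ]
tray 296 [691.6  80.8  30.5] [628.8  17.4  25.6] [755.6 136.   35.1]
((692.3895263671875, 76.85181427001953), (130.71768188476562, 120.31120300292969), 1.9048137664794922)
```

Request:
{"name": "move_arm", "arguments": {
  "increments": [
    [[0.0, -0.4, 0, 0.1, 0, 0, 0], [0.0, -0.8, 0, 0, 0, 0, 0], [0.0, -1, 0, 0, 0, 0, 0], [0.0, -1, 0, 0, 0, 0, 0], [0.0, -1.1, 0, 0, 0, 0, 0], [0.0, -1.1, 0, 0, 0, 0, 0], [0.0, -1.1, 0, 0, 0, 0, 0], [0.0, -1.1, 0, 0, 0, 0, 0], [0.0, -1.1, 0, 0, 0, 0, 0], [0.0, -1.1, 0, 0, 0, 0, 0], [0.0, -0.6, 0, 0, 0, 0, 0], [0.0, 0, 0, 0, 0, 0, 0]]
  ]
}}

```text
time_s: 12.15
ee_pos: [396.0, 68.8, 22.2]
ee_rot: [180.0, -0.2, 1.8]
force: [1.1, -0.0, -0.5]
gripper_width: 23.9
```

```bash
python3 tr.py
```

```text
t 12.15 pos [396.   68.8  22.2] [179.96  -0.2    1.84] F [ 1.1 -0.  -0.5] w 23.9 | cm [ 0.41 -0.51  0.02] rad [ 0.001 -0.003 -0.003]
cup 101 [596.1  70.9  88.9] [566.5  43.6  81.3] [620.3  96.7  94.2]
tray 295 [600.5  85.2  30.6] [520.   15.8  25.6] [647.9 130.9  34.9]
((583.7415771484375, 73.47057342529297), (130.6958770751953, 118.81454467773438), 2.3016819953918457)
```

Request:
{"name": "move_arm", "arguments": {
  "increments": [
    [[0.0, 0.6, 0, 0, 0, 0, 0], [0.0, 0, 0, -1, 0, 0, 0], [0.0, 0, 0, -2, 0, 0, 0], [0.0, 0, 0, -2.5, 0, 0, 0], [0.0, 0, 0, 0, 0, 0, 0]]
  ]
}}

```text
time_s: 12.82
ee_pos: [400.7, 68.7, 78.9]
ee_rot: [179.9, 0.2, 1.8]
force: [0.1, 0.7, -1.7]
gripper_width: 23.9
```

```bash
python3 tr.py;  python3 strap.py 480 560 10 130 50 125
```

```text
t 12.82 pos [400.7  68.7  78.9] [179.92   0.2    1.81] F [ 0.1  0.7 -1.7] w 23.9 | cm [-0.03 -0.54  5.69] rad [ 0.001  0.003 -0.003]
cup 97 [599.5  72.8  89.2] [566.   43.2  81.4] [621.4  96.8  94.2]
tray 284 [599.8  85.8  30.5] [520.1  15.9  25.2] [647.9 130.6  34.8]
((583.7833862304688, 73.58238220214844), (130.74099731445312, 118.98490142822266), 2.1620895862579346)
t 12.88 pos [399.7  68.6  77.9] [179.91   0.34   1.81] F [-0.7 -0.  -1.2] w 23.6 | cm [ 4.7  33.22  1.82] rad [0.002 0.006 0.032]
480 15 [485.2  69.3 102.6] [488.3  75.2] 63.3
490 19 [494.2  69.3 102.4] [499.9  75.7] 63.7
500 16 [505.5  69.5 103.8] [508.9  76.3] 63.5
510 15 [514.6  70.  102. ] [517.5  75.9] 63.7
520 34 [528.5  68.4 100.4] [529.8  85.3] 53.3
530 13 [532.1  67.4 101.7] [532.9  84.9] 53.0
```

Tray clear and undisturbed, hook lifted (tip ~68 mm). Carry it to the right and set it down near (400,-170).

Request:
{"name": "move_arm", "arguments": {
  "increments": [
    [[0.0, 0, 3, 0, 0, 0, 0], [0.0, 0, 4, 0, 0, 0, 0], [0.0, 0, 4, 0, 0, 0, 0], [0.0, 0, 4, 0, 0, 0, 0], [0.0, 0, 4, 0, 0, 0, 0], [0.0, 0, 3, 0, 0, 0, 0], [0.0, 0, 0, 2.0, 0, 0, 0], [0.0, 0, 0, 2.0, 0, 0, 0], [0.0, 0, 0, 0, 0, 0, 0]]
  ]
}}

```text
time_s: 14.05
ee_pos: [398.7, -157.1, 27.2]
ee_rot: [-179.8, 1.5, 1.8]
force: [-0.2, 0.3, -0.8]
gripper_width: 23.7
```

```bash
 python3 strap.py 470 560 -260 -120 30 125
```

```text
t 14.05 pos [ 398.7 -157.1   27.2] [-179.76    1.54    1.84] F [-0.2  0.3 -0.8] w 23.7 | cm [ 5.4  10.66 -3.47] rad [-0.004  0.027  0.032]
470 15 [ 475.4 -157.    52. ] [ 478.6 -150.9] -163.1
480 15 [ 484.4 -156.9   51.3] [ 487.9 -150.8] -163.1
490 20 [ 495.2 -156.9   51.1] [ 499.6 -150.8] -163.0
500 14 [ 505.8 -156.8   49. ] [ 508.9 -150.9] -163.1
510 12 [ 514.8 -155.4   50. ] [ 518.6 -150.7] -159.9
520 25 [ 527.5 -153.8   48.5] [ 530.  -138.6] -171.6
530 10 [ 530.3 -162.7   48.4] [ 533.4 -147.7] -172.0
```

Request:
{"name": "move_arm", "arguments": {
  "increments": [
    [[0.0, 0, 0, 0, -0.004, 0.027, 0], [0.0, 0, 0, 0.6, 0, 0, 0], [0.0, 0, 0, 0.5, 0, 0, 0], [0.0, 0, 0, 0.2, 0, 0, 0], [0.0, 0, 0, 0, 0, 0, 0]]
  ]
}}

```text
time_s: 14.72
ee_pos: [400.3, -157.2, 15.4]
ee_rot: [179.9, -0.3, 1.9]
force: [0.3, 1.0, -1.4]
gripper_width: 23.6
```

```bash
 python3 strap.py 480 560 -260 -120 25 125
```

```text
t 14.72 pos [ 400.3 -157.2   15.4] [179.89  -0.35   1.9 ] F [ 0.3  1.  -1.4] w 23.6 | cm [ 5.34 10.67 -4.41] rad [ 0.002 -0.006  0.033]
480 15 [ 485.1 -157.2   41.5] [ 488.4 -151. ] -163.5
490 14 [ 494.3 -155.6   40.6] [ 499.8 -151. ] -163.4
500 14 [ 504.9 -155.6   41.9] [ 509.5 -150.9] -160.4
510 13 [ 515.5 -156.9   41.1] [ 518.6 -150.9] -160.3
520 17 [ 527.5 -153.9   41.3] [ 529.1 -139. ] -163.7
530 17 [ 530.8 -157.    42.2] [ 534.2 -138.7] -169.3
```

About 5 mm still to go.

Request:
{"name": "move_arm", "arguments": {
  "increments": [
    [[0.0, 0, 0, 0.3, 0, 0, 0], [0.0, 0, 0, 0.2, 0, 0, 0], [0.0, 0, 0, 0, 0, 0, 0], [0.4, 0, 0, 0, 0, 0, 0], [0.8, 0, 0, 0, 0, 0, 0], [1.0, 0, 0, 0, 0, 0, 0], [1.0, 0, 0, 0, 0, 0, 0], [1.0, 0, 0, 0, 0, 0, 0], [1.0, 0, 0, -2, 0, 0, 0], [1.0, 0, 0, -4, 0, 0, 0], [1.0, 0, 0, -5, 0, 0, 0], [1.0, 0, 0, 0, 0, 0, 0]]
  ]
}}

```text
time_s: 16.27
ee_pos: [400.2, -157.2, 123.3]
ee_rot: [179.9, -0.4, 1.9]
force: [0.4, 0.5, -0.2]
gripper_width: 91.0
```

```bash
 python3 strap.py 470 560 -260 -120 20 100; python3 - <<'E'
from h import *
delta(601,73,190,0)
f=grab('top'); w=cloud(f)
m=(abs(w[...,0]-595)<60)&(abs(w[...,1]-73)<60)&(w[...,2]>70)&(w[...,2]<100)
v,u=np.nonzero(m); (a,b),r=cv2.minEnclosingCircle(np.stack([u,v],1).astype(np.float32)); print('cup',a,b,r,onplane(f,a,b,85))
(a,b),s,_=cv2.fitEllipse(cv2.findContours(m.astype(np.uint8),0,1)[0][0]); print(onplane(f,a,b,85),s)
hsv=cv2.cvtColor(f['color'],cv2.COLOR_RGB2HSV); save(f,'c1.png',(100,100,340,290),3)
p=w[(abs(w[...,0]-470)<75)&(abs(w[...,1]-261)<75)&(w[...,2]>4.5)&(w[...,2]<8)]; print('coaster',len(p),np.median(p,0))
E
```

```text
t 16.27 pos [ 400.2 -157.2  123.3] [179.88  -0.37   1.9 ] F [ 0.4  0.5 -0.2] w 91.0 | cm [ 5.29 10.65  6.39] rad [ 0.002 -0.006  0.033]
470 20 [ 474.7 -157.5   34.3] [ 479.4 -151.3] -163.7
480 15 [ 485.3 -157.4   36.5] [ 488.7 -151.3] -163.6
490 14 [ 494.5 -157.3   36.4] [ 497.3 -151.2] -163.5
500 15 [ 503.8 -157.3   36. ] [ 510.  -151.1] -160.6
510 13 [ 516.1 -154.5   34.2] [ 519.5 -151.1] -160.4
520 18 [ 528.1 -154.3   31. ] [ 529.6 -139.2] -170.1
530 17 [ 531.4 -157.2   36.4] [ 534.8 -138.8] -169.4
t 16.32 pos [ 398.6 -156.5  121.4] [ 1.7999e+02 -1.3000e-01  1.9100e+00] F [-0.1  1.1 -1.2] w 91.3 | cm [ 21.01 -22.26  -6.82] rad [ 0.    -0.002  0.033]
cup 203.1999969482422 164.8000030517578 10.0440034866333 [594.22611058  70.36264963  85.        ]
[594.50734219  70.20472043  85.        ] (18.973148345947266, 19.518278121948242)
coaster 410 [467.20177249 259.11458219   6.05984939]
```

View pics/c1.png

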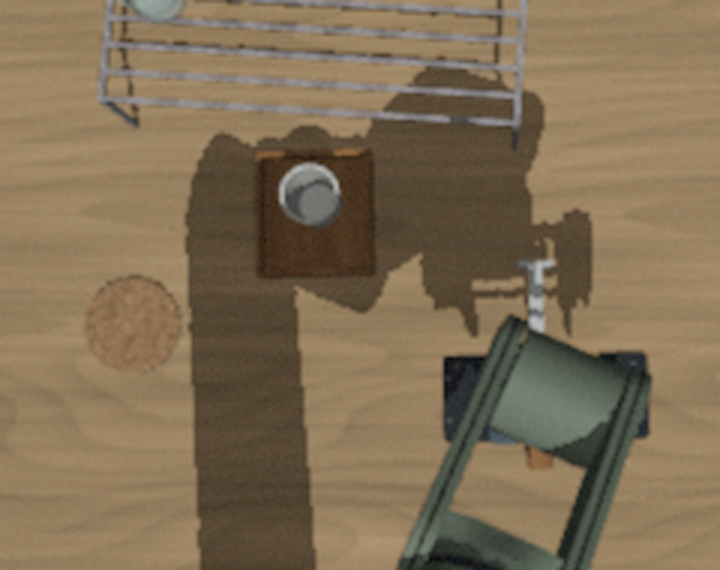

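The hook stands alone at crop (538,290), its strap at the right 36 mm. The tray is clear of the rack with the cup upright at crop (310,194); the coaster is at crop (132,324). Moving above the cup.

Request:
{"name": "move_arm", "arguments": {
  "increments": [
    [[1, 0, 0, -4, 0, 0, 0], [1, 2.5, -2.8, -2.5, 0, 0, 0], [1, 2.5, -2.8, 0, 0, 0, 0], [1, 2.5, -2.8, 0, 0, 0, 0], [1, 2.5, -2.8, 0, 0, 0, 0], [1, 2.5, -2.8, 0, 0, 0, 0], [1, 2.5, -2.8, 0, 0, 0, 0], [1, 2.0, -2.2, 0, 0, 0, 0], [1, 0, 0, 0, 0, 0, 0]]
  ]
}}

```text
time_s: 17.5
ee_pos: [557.7, 46.3, 167.7]
ee_rot: [-179.7, 1.9, 1.8]
force: [-0.1, -0.5, -0.2]
gripper_width: 91.1
```

```bash
python3 - <<'E'
from h import *
delta(594.5,70.3,110,1.9)
f=grab('top'); c=f['color']; hsv=cv2.cvtColor(c,cv2.COLOR_RGB2HSV)
print('coaster by crop',onplane(f,144.2,208,6))
w=cloud(f); f2=grab('side'); w2=cloud(f2)
m=(abs(w2[...,0]-595)<50)&(abs(w2[...,1]-71)<50)&(w2[...,2]>40)&(w2[...,2]<95)
p=w2[m]
for a in range(40,95,10):
    q=p[(p[:,2]>=a)&(p[:,2]<a+10)]
    if len(q)>5: (cx,cy),(aa,b),an=cv2.minAreaRect(q[:,:2].astype(np.float32)); print(a,len(q),q.mean(0).round(1),q.max(0).round(1),q.min(0).round(1))
E
```

```text
t 17.5 pos [557.7  46.3 167.7] [-179.66    1.93    1.8 ] F [-0.1 -0.5 -0.2] w 91.1 | cm [ 3.94 -2.25  5.66] rad [-0.006  0.034 -0.002]
coaster by crop [467.45981138 262.08431172   6.        ]
40 29 [584.3  91.7  44.7] [608.1 102.2  50. ] [566.6  65.1  40.1]
50 32 [588.   83.3  55.2] [621.  103.5  59.8] [567.3  47.   50.2]
60 48 [591.   76.2  64.4] [621.3 102.6  69.5] [565.   42.1  60. ]
70 68 [596.1  75.6  74.9] [625.7 103.9  79.9] [565.4  46.5  70.2]
80 64 [593.4  73.8  85.1] [623.8 105.6  90. ] [564.8  45.6  80. ]
90 35 [593.3  74.5  92.1] [623.4 106.   94.2] [564.   45.9  90.2]
```

Request:
{"name": "move_arm", "arguments": {
  "increments": [
    [[1, 1.9, -1.3, 0, -0.006, 0.034, 0], [1, 1.8, -1.3, 0, 0, 0, 0], [1, 0, 0, 2.5, 0, 0, 0], [1, 0, 0, 1.5, 0, 0, 0], [1, 0, 0, 0, 0, 0, 0]]
  ]
}}

```text
time_s: 18.23
ee_pos: [594.9, 71.9, 126.5]
ee_rot: [180.0, -0.3, 1.5]
force: [0.4, -0.3, 0.2]
gripper_width: 91.1
```

```bash
python3 - <<'E'
from h import *
delta(594,72,50,1.9)
E
```

```text
t 18.23 pos [594.9  71.9 126.5] [179.95  -0.34   1.46] F [ 0.4 -0.3  0.2] w 91.1 | cm [-0.13 -0.02  7.65] rad [ 0.001 -0.006 -0.008]
```

Request:
{"name": "move_arm", "arguments": {
  "increments": [
    [[1, 0, 0, 2.0, 0, 0, 0], [1, 0, 0, 2.0, 0, 0, 0], [1, 0, 0, 2.0, 0, 0, 0], [1, 0, 0, 1.0, 0, 0, 0], [1, 0, 0, 0, 0, 0, 0]]
  ]
}}

```text
time_s: 18.85
ee_pos: [599.0, 71.4, 59.3]
ee_rot: [180.0, -0.9, 1.3]
force: [-0.7, 0.3, 1.0]
gripper_width: 91.5
```

```bash
python3 - <<'E'
from h import *
delta(594,72,50,1.9)
save(grab('side'),'cup.png',(130,100,290,230),4)
E
```

```text
t 18.85 pos [599.   71.4  59.3] [180.    -0.93   1.33] F [-0.7  0.3  1. ] w 91.5 | cm [-0.51 -0.07  0.92] rad [ 0.    -0.016 -0.01 ]
```

View pics/cup.png

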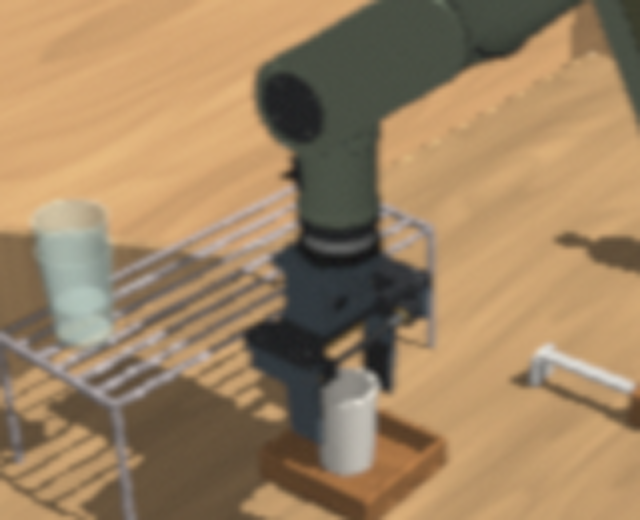

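The fingers straddle the cup (crop (348,420)): the near finger at (305,400) and the far one at (380,350), about 5 mm too far in x. Correct, go down, close.

Request:
{"name": "move_arm", "arguments": {
  "increments": [
    [[1, -0.4, 0, 0.3, 0, -0.016, 0], [1, -0.2, 0, 0.5, 0, 0, 0], [1, 0, 0, 0, 0, 0, 0], [0.5, 0, 0, 0, 0, 0, 0], [0.4, 0, 0, 0, 0, 0, 0], [0.4, 0, 0, 0, 0, 0, 0], [0.4, 0, 0, 0, 0, 0, 0], [0.4, 0, 0, 0, 0, 0, 0], [0.4, 0, 0, 0, 0, 0, 0], [0.4, 0, 0, 0, 0, 0, 0]]
  ],
  "force": 30
}}

```text
time_s: 20.15
ee_pos: [594.5, 71.8, 53.6]
ee_rot: [-180.0, -0.3, 1.3]
force: [-0.5, 0.4, 0.4]
gripper_width: 59.0
```

Request:
{"name": "move_arm", "arguments": {
  "increments": [
    [[0.3, 0, 0, -1, 0, 0, 0], [0.3, 0, 0, -1.5, 0, 0, 0], [0.3, 0, 0, -1.5, 0, 0, 0], [0.3, 0, 0, -1.5, 0, 0, 0], [0.3, 0, 0, 0, 0, 0, 0]]
  ]
}}

```text
time_s: 20.78
ee_pos: [594.5, 71.5, 113.1]
ee_rot: [-180.0, -0.3, 1.3]
force: [-0.7, 0.7, -1.8]
gripper_width: 59.2
```

```bash
cat > cup.py <<'E'
from h import *
delta(467.5,262,115,1.9)
f=grab('side'); w=cloud(f); s=monitor.state()['ee_pos']
m=(abs(w[...,0]-s[0])<45)&(abs(w[...,1]-s[1])<45)&(w[...,2]>s[2]-60)&(w[...,2]<s[2]-6)
g=f['color'].astype(int); m&=(g.max(-1)-g.min(-1)<25)&(g.mean(-1)>90)
p=w[m]; print(len(p),p.min(0).round(1),p.max(0).round(1),'z5%',np.percentile(p[:,2],[2,5]).round(1))
E
python3 cup.py; python3 tr.py
```

```text
t 20.77 pos [594.5  71.5 113.1] [-179.98   -0.33    1.33] F [-0.7  0.7 -1.8] w 59.2 | cm [-12.26 -19.34  -0.25] rad [-0.    -0.006 -0.01 ]
94 [567.3  71.4  67.5] [610.4 101.6 106. ] z5% [68.8 69.6]
t 20.82 pos [593.9  71.4 112.3] [-179.98   -0.24    1.33] F [-0.2  0.6 -3. ] w 59.1 | cm [-19.42  -0.7    8.95] rad [-0.    -0.004 -0.012]
tray 59 [550.4  42.3  30.7] [520.7  15.2  26. ] [576.7 129.7  35.3]
((549.575439453125, 72.59730529785156), (59.349998474121094, 115.59276580810547), 0.716421902179718)
```

Cup lifted (grip 59 mm, foot at ~67 mm, tray left behind). Carry over the coaster.

Request:
{"name": "move_arm", "arguments": {
  "increments": [
    [[0.3, -0.8, -1.3, 0, 0, 0, 0], [0.3, -1.5, -2.4, 0, 0, 0, 0], [0.3, -1.5, -2.4, 0, 0, 0, 0], [0.3, -1.5, -2.4, 0, 0, 0, 0], [0.3, -1.5, -2.4, 0, 0, 0, 0], [0.3, -1.5, -2.4, 0, 0, 0, 0], [0.3, -1.5, -2.4, 0, 0, 0, 0], [0.3, -0.9, -1.4, 0, 0, 0, 0], [0.3, 0, 0, 0, 0, 0, 0]]
  ]
}}

```text
time_s: 22.0
ee_pos: [470.0, 248.4, 106.0]
ee_rot: [179.9, 0.7, 1.4]
force: [-0.1, -0.4, -2.1]
gripper_width: 59.2
```

```bash
python3 cup.py
```

```text
t 22.0 pos [470.  248.4 106. ] [179.92   0.68   1.4 ] F [-0.1 -0.4 -2.1] w 59.2 | cm [-0.23 -1.36 -0.9 ] rad [ 0.001  0.012 -0.009]
108 [443.8 246.8  60.3] [481.9 278.2  99.4] z5% [63.3 63.8]
```

Request:
{"name": "move_arm", "arguments": {
  "increments": [
    [[0.3, -0.2, -1.35, 0, 0.001, 0.012, 0], [0.3, 0, 0, 1.4, 0, 0, 0], [0.3, 0, 0, 1.4, 0, 0, 0], [0.3, 0, 0, 1, 0, 0, 0], [0.3, 0, 0, 0, 0, 0, 0]]
  ]
}}

```text
time_s: 22.68
ee_pos: [468.7, 260.1, 64.2]
ee_rot: [179.9, 0.0, 1.2]
force: [0.4, 0.4, -2.1]
gripper_width: 58.9
```

```bash
python3 cup.py; python3 - <<'E'
from h import *
delta(467.5,262,54,1.5)
E
```

```text
t 22.68 pos [468.7 260.1  64.2] [1.7988e+02 3.0000e-02 1.1900e+00] F [ 0.4  0.4 -2.1] w 58.9 | cm [-0.12 -0.18 -5.09] rad [ 0.002  0.001 -0.012]
123 [441.8 249.    5.8] [511.3 289.8  58.2] z5% [ 6.4 17.7]
t 22.73 pos [469.1 260.3  64.6] [ 1.7991e+02 -2.0000e-02  1.1900e+00] F [-0.5  0.1 -2.4] w 58.8 | cm [-0.16 -0.18  1.06] rad [ 0.002 -0.    -0.005]
```

Request:
{"name": "move_arm", "arguments": {
  "increments": [
    [[0.3, -0.1, -0.15, 0.4, 0, 0, 0], [0.3, 0, 0, 0.4, 0, 0, 0], [0.3, 0, 0, 0.2, 0, 0, 0], [0.3, 0, 0, 0, 0, 0, 0], [0.3, 0, 0, 0, 0, 0, 0]]
  ]
}}

```text
time_s: 23.35
ee_pos: [468.9, 262.2, 55.0]
ee_rot: [180.0, -0.2, 1.2]
force: [0.1, -0.0, -1.9]
gripper_width: 59.1
```

```bash
python3 - <<'E'
from h import *
delta(467.5,262,54,1.5)
E
```

```text
t 23.35 pos [468.9 262.2  55. ] [ 1.7997e+02 -1.6000e-01  1.1800e+00] F [ 0.1 -0.  -1.9] w 59.1 | cm [-0.14  0.01  0.1 ] rad [ 0.001 -0.003 -0.006]
```

Still ~1–2 mm up (the force still shows the cup's weight). Lower a touch, release, back off.

Request:
{"name": "move_arm", "arguments": {
  "increments": [
    [[0.3, 0, 0, 0.2, 0, 0, 0], [0.3, 0, 0, 0.1, 0, 0, 0], [0.7, 0, 0, 0, 0, 0, 0], [0.8, 0, 0, 0, 0, 0, 0], [1.0, 0, 0, 0, 0, 0, 0], [1.0, 0, 0, 0, 0, 0, 0], [1.0, 0, 0, 0, 0, 0, 0], [1.0, 0, 0, -2, 0, 0, 0], [1.0, 0, 0, -4, 0, 0, 0], [1.0, 0, 0, -5, 0, 0, 0], [1.0, 0, 0, -5, 0, 0, 0], [1.0, 0, 0, 0, 0, 0, 0]]
  ]
}}

```text
time_s: 24.85
ee_pos: [469.1, 262.5, 217.7]
ee_rot: [-180.0, -0.2, 1.2]
force: [1.4, -0.3, -1.2]
gripper_width: 91.1
```

Request:
{"name": "move_arm", "arguments": {
  "increments": [
    [[1, -2, 4, 0, 0, 0, 0], [1, -2, 5, 0, 0, 0, 0], [1, -2, 5, 0, 0, 0, 0], [1, 0, 5, 0, 0, 0, 0], [1, 0, 0, 0, 0, 0, 0], [1, 0, 0, 0, 0, 0, 0]]
  ]
}}

```text
time_s: 25.6
ee_pos: [408.2, 66.3, 211.5]
ee_rot: [179.9, 0.3, 1.3]
force: [0.3, 0.3, -0.4]
gripper_width: 91.2
```

```bash
python3 tr.py; python3 - <<'E'
from h import *
f=grab('top'); w=cloud(f); save(f,'end.png',s=1.5)
m=(abs(w[...,0]-468)<60)&(abs(w[...,1]-262)<60)&(w[...,2]>76)&(w[...,2]<100)
(a,b),r=cv2.minEnclosingCircle(np.argwhere(m)[:,::-1].astype(np.float32)); print('cup top',onplane(f,a,b,91),r,np.median(w[m][:,2]))
hsv=cv2.cvtColor(f['color'],cv2.COLOR_RGB2HSV); print('side:')
f2=grab('side'); save(f2,'end_side.png',s=1.5); w2=cloud(f2); g=f2['color'].astype(int); 
m=(abs(w2[...,0]-468)<45)&(abs(w2[...,1]-262)<45)&(w2[...,2]>10)&(g.max(-1)-g.min(-1)<25); p=w2[m]
for a in (15,40,75):
    q=p[abs(p[:,2]-a)<8]; print(a,len(q),q.min(0).round(1),q.max(0).round(1))
E
```

```text
t 25.6 pos [408.2  66.3 211.5] [179.9    0.26   1.26] F [ 0.3  0.3 -0.4] w 91.2 | cm [-0.72 -0.82 18.96] rad [ 0.002  0.005 -0.013]
tray 277 [595.8  82.7  30.7] [520.2  15.9  25.6] [647.9 130.9  35.2]
((583.8539428710938, 73.07962036132812), (130.65771484375, 118.69384765625), 2.5899245738983154)
cup top [469.02334049 259.02323993  91.        ] 10.35158634185791 88.27293263664626
side:
15 35 [445.6 255.7  10.5] [480.3 288.8  22.9]
40 53 [443.  249.3  32.3] [479.9 292.2  47.9]
75 117 [439.6 234.5  67.4] [498.1 294.7  83. ]
```

View pics/end.png

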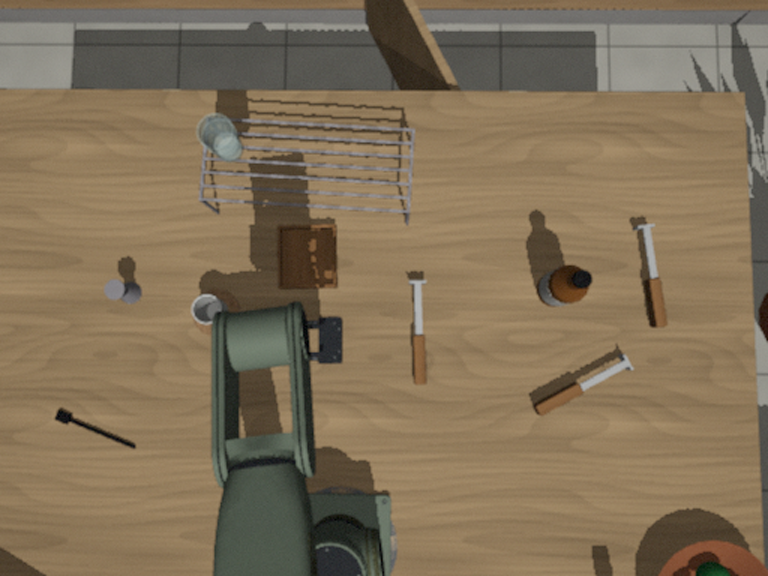

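View pics/end_side.png

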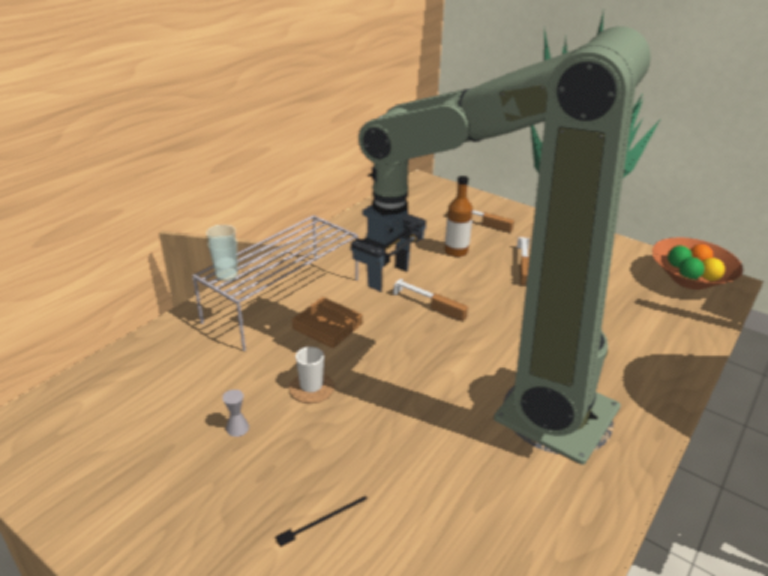

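Both pictures show the cup upright in the middle of the coaster (top (207,309), side (310,372)). The tray is clear of the rack at (307,256), and the hook stands alone at (418,330). Bottle and jigger are where they were.

```bash
python3 -c "
from h import *
print(job.job_done())"
```

```text
the job is handed in; nothing more can be done
None
```

I finished the job and handed it in at about 26 s of the 72 s allowed; no verdict is reported. I picked up the leftmost hook, dragged the tray out with it, set the hook down on the sideboard and stood the cup on the coaster.

- **Tray:** the cameras put its middle about 163 mm in front of the rack's middle, where at least 135 mm was needed. It lies flat, and the robot did not touch it while it was under the rack.
- **Hook:** it stands by itself to the right of the tray, well clear of it. Its strap measured 36 mm high, as it should.
- **Cup:** it is upright and released on the coaster. The top camera puts it about 3 mm off the coaster's middle. The side camera's y reading is a few mm different, but still well within the 20 mm allowed.
- **Bottle and jigger:** they look unmoved in the final pictures; I compared them by eye and did not measure them again.

One thing went wrong on the way. On the first lift the hook slid about 20 mm down in the fingers. I set it down, gripped it again deeper and harder, and it then held.

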